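# Put the washed cup on the dryer peg and switch the dryer on

### The job

The washed green cup lying in the draining cradle has to dry: turn it mouth down over the peg of the empty dryer, lower it gently until its rim stands flat on the seat, and let go of it. Then turn that dryer's red rotary switch clockwise fully to on. Leave the running dryer with its switch and cup, and the other things on the table, as they are.

Things in the scene. Friction and masses are not known exactly. Their poses are not given: they have to be found in the camera images.
- cup: the washed cup: hollow straight green cylinder, outside diameter 56 mm, length 120, wall 4, inside depth 114, 0.1 to 0.2 kg, rigid; the closed end is marked by a white band 18 mm wide. Origin on its axis at the outer face of the closed base; its x axis runs along the cup's axis from base to open mouth. At the start it lies in the cradle, axis level, 52 mm above the table, mouth pointing away from the robot (within about 45 degrees of straight ahead). Round about its x axis
- cup_rim (a point): centre of the cup's open mouth, 120 mm along the cup's x axis from its base
- cradle: fixed steel draining cradle, base plate 160 x 100 x 6 mm, with two round bars 8 mm thick along its x axis, 34 mm apart, their tops 29 mm above the table; carries the cup, whose sides are free. Origin under its centre
- dryer_1: the empty warm-air dryer: fixed white box 230 x 110 mm, deck 50 mm above the table. Origin at table level under its centre. On its deck: at x = +60 mm an upright steel peg standing in a round grey seat (76 mm in diameter, top 58 mm above the table), at x = -60 mm the red switch on a yellow plate. dryer_1 and dryer_2 look alike and can swap places; dryer_1 is the one without a cup
- seat_1 (a point): centre of the seat's top face of dryer_1, at the foot of its peg, 58 mm above the table. The peg is 24 mm in diameter, tapering to 12 over its last 17 mm, and rises 92 mm above this point. A cup put fully home stands on its rim on the seat, with up to 12 mm of play about the peg
- switch_1 (a joint): red rotary switch of dryer_1, rad: 0 = off (handle along the dryer's x axis, white pointer towards the peg, black dot), 1.047 = on (60 degrees clockwise seen from above, green dot). Stops at both ends; it stays where it is left; turning takes about 0.1 N m. Its handle is a bar 76 mm long, 16 wide, standing from 5 to 41 mm above the deck, with a disc 42 mm in diameter and 7 mm high at its foot
- grip_1 (a point): on the vertical turning axis of switch_1, inside its bar handle, 29 mm above the deck (79 mm above the table)
- dryer_2: the other dryer, running, with cup_2 on its peg; same shape as dryer_1
- switch_2 (a joint): rotary switch of dryer_2, on (about 1.02) at the start
- cup_2: the same kind of cup, already mouth down on the peg of dryer_2; origin at the centre of its base, which is on top, 178 mm above the table
- spray: blue closed bottle with white cap, 66 mm in diameter, 170 high, upright; bystander
- jar: white closed jar with green lid, 70 mm in diameter, 85 high; bystander
- bowl: steel bowl, 130 mm in diameter, 45 high; bystander
- brush: white-handled brush, 200 mm long, lying flat; bystander
- mask_ring: black rubber ring, 64 mm in diameter, 18 high; bystander
Things that resemble listed ones, but are neither listed nor needed, are in the scene too. What is shaped like the cup but pink or purple is not meant.

How it is judged (in metres and radians):
On the way, in this order (a step that is already met when the one before it is completed fails the run):
1. the cup stands mouth down over the peg of dryer_1, rim on the seat, let go of, with the switch still off (angle between cup's own x axis and vertical above 3 rad and horizontal distance between cup_rim and seat_1 below 0.018 m and z of cup_rim in the frame of dryer_1 between 0.052 and 0.063 m and linear speed of cup below 0.05 m/s and contact force between cup and the fingers below 0.1 N and value of joint switch_1 below 0.3 rad), for 0.2 s.
2. the switch of dryer_1 is turned on (value of joint switch_1 above 0.9 rad), for 0.2 s.
At the end, for the whole second after the job is handed in: The cup is mouth down (within 8 degrees of upright) over the peg of dryer_1, its rim on the seat (within 5 mm in height, 18 mm off centre at most), at rest and let go of; switch_1 is above 0.9 rad; dryer_2 is still on (angle between cup's own x axis and vertical above 3 rad and horizontal distance between cup_rim and seat_1 below 0.018 m and z of cup_rim in the frame of dryer_1 between 0.052 and 0.063 m and value of joint each of switch_1, switch_2 above 0.9 rad and linear speed of cup below 0.02 m/s); the robot touches nothing.
It fails at once if the cup is dropped or rammed down the peg (faster than 0.6 m/s with its mouth below the tip of the peg) (horizontal distance between cup_rim and seat_1 below 0.02 m and z of cup_rim in the frame of dryer_1 below 0.145 m and linear speed of cup above 0.6 m/s).
It fails at once if the running dryer is switched back (value of joint switch_2 below 0.85 rad).
It fails at once if the cup on the running dryer is moved by more than 20 mm (distance of cup_2 from where it was at the start of the episode above 0.02 m).
It fails at once if another thing on the table is moved by more than 40 mm (distance of any of spray, jar, bowl, brush, mask_ring from where it was at the start of the episode above 0.04 m).
It also fails if it takes over 72 s, if anything falls off the work surface, if the arm or the gripper's body presses on something with over 40 N, if the wrist force passes 120 N, or if a joint passes its speed limit or range.

### The arm

A 7-joint arm with a two-finger parallel gripper is mounted at the origin on the work surface. World frame = base frame: x ahead of the robot, y to its left, z up, the work surface at z = 0. Lengths are in m, angles in degrees, forces in N, time in s.
With the tool pointing down it reaches from about 0.425 to 0.95 m from the base axis. Payload 16.7 kg.
Tool frame: the origin (TCP) lies on the front face of the gripper's body, between the roots of the fingers; the fingertips stand 97 mm ahead of it and the grasp point (between the pads) lies 78 mm ahead of it; z points along the fingers, y is the direction in which the jaws open and shut (so a half turn about z gives the same grasp; the last joint's range is limited). The gripper opens to 94 mm and grips with 3 to 60 N. Pads are 16 mm wide; open, the fingers measure 119 mm over their backs; the gripper's body (75 mm by 177 mm) begins 78 mm behind the grasp point.
Start: joints at [-83.279, 24.414, 4.234, 92.017, -1.954, 63.644, -3.845], TCP at [0.178, 0.651, 0.303] pointing down, gripper open.
Joint ranges: [-163.25, 163.25], [-28.42, 122.38], [-70.27, 78.77], [12.13, 141.07], [-58.53, 238.53], [9.26, 117.41], [-156.51, 156.51]. Speed limits (degrees/s): [108.29, 108.29, 136.94, 136.94, 172.46, 172.46, 172.46].

### API

Orientations are given as a 3x3 rotation matrix whose columns are the frame's x, y, z axes.
In Python, from plant import arm, monitor, get_image, camera_info, order gives the robot as it stands. Calls block until the motion is done:
- arm.goto(position, orientation): joint-space move of the TCP to a pose.
- arm.move_l(position, frame=None, speed=0.15, until_force=None): straight line of the TCP; frame=None keeps the orientation; speed is the mean speed in m/s. With until_force (N) it stops when the force on the tool has changed by that much, and returns True; else False.
- arm.movej(angles): joint-space move.
- arm.command_gripper(opening, squeeze=None): finger opening in m; squeeze is the grip in N (None keeps the last); returns when the fingers have stopped.
- arm.dwell(seconds).
- arm.ik(position, orientation): joint angles nearest the present ones, or None.
- monitor.sense(): the state.
- get_image(name): name is "scene" or "top"; returns the picture (384x512x3 uint8, red, green, blue); there is no depth.
- camera_info(name): a dict with "fx", "fy", "cx", "cy" (pixels), "eye" and "attitude" of the camera in the world. Camera axes: x right, y down, z forward; pixel columns grow to the right and rows downward; lengths in m; the calibration is good to about 2 mm. A picture is of the moment at which its call begins. camera_info takes no time and is no camera call.
A pose or a line that the arm cannot do raises arm.IKError and nothing moves.
- order.job_done(): hands the job in, once; it reports no verdict.
The state is a dict: "t": time; "q": joint angles; "joint_velocities": joint speeds; "joint_torque": joint torques, N m; "tcp_pos": TCP position; "tcp_rot": TCP orientation; "force": force on the tool from outside, world axes, zero at the start; "ft_torque": the same for the moment, N m; "grip_width": finger opening in m.
Only numpy, scipy, OpenCV 4.12 (cv2) and the standard library are available. Lean on these libraries where they do the work, as an engineer would, in place of code of your own. Each camera call takes 0.05 s, during which the arm holds its last target. There are 200 camera calls.

## Working session

There is one attempt and no reset: what is moved stays moved. The work goes in short steps, each a Python script; the robot and the scene stay as the last script left them, time stands still between calls to the robot, and variables do not carry over. Pictures are saved under pics/ and viewed, about 8 in all and at most 12, crops included, and the job is handed in when it is done.

```bash
mkdir -p pics; ls; python3 - <<'E'
from plant import arm, monitor, get_image, camera_info
import cv2
for n in("scene","top"):
    im=get_image(n); cv2.imwrite(f"pics/{n}0.png",im[...,::-1]); print(n,camera_info(n))
print(monitor.sense()["t"])
E
```

```text
pics
scene {'fx': 347.7588525294171, 'fy': 347.7588525294171, 'cx': 258.8987021092002, 'cy': 193.35193985594753, 'eye': array([1.14685441, 0.23912842, 0.83580275]), 'attitude': array([[-0.47954209,  0.63777605, -0.60272805],
       [ 0.87751678,  0.34702567, -0.33096447],
       [-0.00191911, -0.68761537, -0.7260726 ]])}
top {'fx': 466.063478962265, 'fy': 466.063478962265, 'cx': 253.12211144423182, 'cy': 195.33016279829152, 'eye': array([ 0.41162731, -0.08015685,  1.45644493]), 'attitude': array([[-1.52237645e-02, -9.95429895e-01,  9.42738658e-02],
       [-9.99883857e-01,  1.52232475e-02, -7.24704068e-04],
       [-7.13762302e-04, -9.42739493e-02, -9.95546038e-01]])}
0.1
```

View pics/scene0.png

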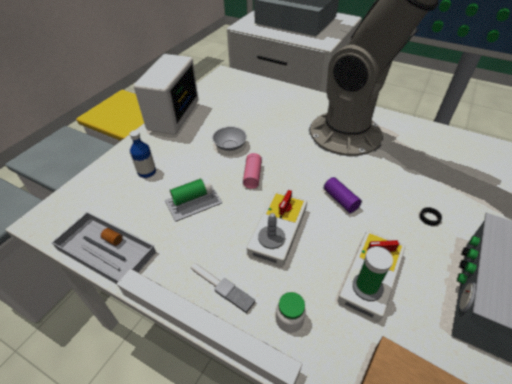

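View pics/top0.png

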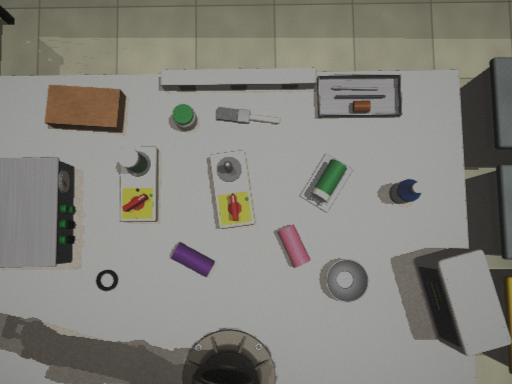

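Candidates for the cup (top view pixels):
- green with a white band in the cradle (330,180): this is the one wanted
- green on dryer_2 (137,162)
- purple (192,259)
- pink (294,245)
- jar lid (183,115)

dryer_1 is the box with the bare peg (229,168) and its switch at (235,208). I'll check both in one close crop and measure.

```bash
cat > h.py <<'E'
import numpy as np, cv2
from plant import arm, monitor, get_image, camera_info, order
def ray(n,u,v):
    c=camera_info(n); d=np.array(c["attitude"])@np.array([(u-c["cx"])/c["fx"],(v-c["cy"])/c["fy"],1]); return np.array(c["eye"]),d
def onplane(n,u,v,z):
    e,d=ray(n,u,v); return e+d*(z-e[2])/d[2]
def proj(n,p):
    c=camera_info(n); q=np.array(c["attitude"]).T@(np.array(p)-c["eye"]); return np.array([c["cx"]+c["fx"]*q[0]/q[2],c["cy"]+c["fy"]*q[1]/q[2]])
def mask(im,lo,hi,box):
    h=cv2.cvtColor(im,cv2.COLOR_RGB2HSV); m=cv2.inRange(h,lo,hi); o=np.zeros_like(m); x0,y0,x1,y1=box; o[y0:y1,x0:x1]=m[y0:y1,x0:x1]; return o
def blob(m):
    c=max(cv2.findContours(m,0,2)[0],key=cv2.contourArea); M=cv2.moments(c); return np.array([M["m10"],M["m01"]])/M["m00"],cv2.minAreaRect(c),cv2.contourArea(c)
E
python3 - <<'E'
from h import *
im={n:cv2.imread(f"pics/{n}0.png")[...,::-1].copy() for n in("top","scene")}
G=((45,90,40),(80,255,255)); Y=((20,100,80),(35,255,255)); R=[((0,140,60),(10,255,255)),((170,140,60),(180,255,255))]
for n,cb,db in(("top",(295,145,360,215),(205,145,260,235)),("scene",(160,170,225,225),(240,180,312,265))):
    c,r,a=blob(mask(im[n],*G,cb)); print(n,"cup green",c,r,a,onplane(n,*c,.052 if n=="top" else .06))
    y=mask(im[n],*Y,db); rd=mask(im[n],*R[0],db)|mask(im[n],*R[1],db)
    c,r,a=blob(cv2.morphologyEx(y|rd,cv2.MORPH_CLOSE,np.ones((3,3)))); print("plate",c,r,a,onplane(n,*c,.052)); print([onplane(n,*p,.051)[:2].round(4).tolist() for p in cv2.boxPoints(r)])
    c,r,a=blob(rd); print("red",c,r,a,onplane(n,*c,.085))
A=cv2.resize(im["top"][140:235,200:365],None,fx=3.6,fy=3.6,interpolation=2)
B=cv2.resize(im["scene"][165:270,155:315],None,fx=3.6,fy=2.4,interpolation=2)
w=min(A.shape[1],B.shape[1]); cv2.imwrite("pics/c1.png",np.vstack([A[:,:w],B[:,:w]])[...,::-1])
E
```

```text
top cup green [331.26897517 176.54039874] ((331.17645263671875, 176.20587158203125), (16.29236602783203, 32.756229400634766), 30.963754653930664) 476.5 [ 0.59832621 -0.31944519  0.052     ]
plate [233.92018496 208.02231604] ((234.04998779296875, 207.85000610351562), (29.9813289642334, 29.839906692504883), 81.8698959350586) 829.0 [ 0.50702145 -0.02262544  0.052     ]
[[0.547, 0.0277], [0.5585, -0.0619], [0.4684, -0.0734], [0.4571, 0.0157]]
red [234.15480226 208.89830508] ((234.0, 207.0), (24.0, 12.0), 90.0) 147.5 [ 0.50218251 -0.02463944  0.085     ]
scene cup green [187.92403405 191.75474787] ((187.7242431640625, 191.6829833984375), (16.728424072265625, 34.1748046875), 68.96248626708984) 509.0 [ 0.60162275 -0.31025369  0.06      ]
plate [285.28601144 206.71814873] ((285.4655456542969, 205.0862274169922), (29.896949768066406, 29.52556037902832), 21.801410675048828) 641.0 [ 0.50681123 -0.02230554  0.052     ]
[[0.5561, -0.0612], [0.439, -0.0837], [0.4411, 0.0128], [0.5548, 0.0281]]
red [285.26689977 203.24592075] ((284.5, 202.5), (23.0, 11.0), 90.0) 143.0 [ 0.52173017 -0.01714075  0.085     ]
```

View pics/c1.png

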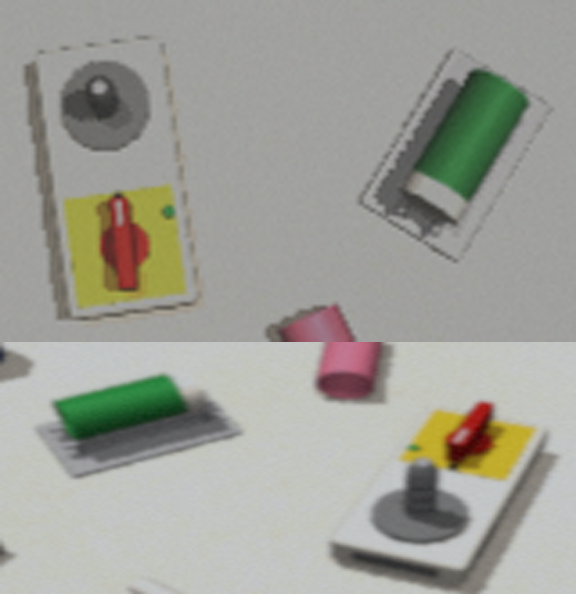

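The crop shows the green cup with its white base band towards the robot (crop 435,195), and dryer_1 with a bare peg (crop 98,88) and its pointer towards the peg. Next I'll compute the poses and check IK for a tilted grasp.

```bash
cat >> h.py <<'E'
def Rt(zt,yt): # tool rotation from z axis and jaw axis
    zt=zt/np.linalg.norm(zt); yt=yt-zt*(yt@zt); yt/=np.linalg.norm(yt); return np.c_[np.cross(yt,zt),yt,zt]
UP=np.array([0,0,1.])
def hv(a): a=np.radians(a); return np.array([np.cos(a),np.sin(a),0])
E
python3 - <<'E'
from h import *
def tri(pt,ps):
    (e1,d1),(e2,d2)=ray("top",*pt),ray("scene",*ps); s=np.linalg.lstsq(np.c_[d1,-d2],e2-e1,rcond=None)[0]; a,b=e1+s[0]*d1,e2+s[1]*d2; return (a+b)/2,np.linalg.norm(a-b)
print("peg tip",tri((227.2,164.4),(272.2,215.5)),onplane("top",227.2,164.4,.15),onplane("scene",272.2,215,.15))
print("seat",onplane("top",229.2,169.2,.058),onplane("scene",271.7,237.1,.058))
print("cup", tri((331.27,176.54),(187.9,191.75)))
r=np.radians(30.96); c=np.array([331.27,176.54]); v=np.array([np.sin(r),-np.cos(r)])*16
p=[onplane("top",*(c+k*v),.052) for k in(-1,1)]; d=p[1]-p[0]; print("yaw",np.degrees(np.arctan2(d[1],d[0])),np.linalg.norm(d))
# cup end points: predicted scene pixels
C=onplane("top",*c,.052); u=d/np.linalg.norm(d)
print(proj("scene",C-.051*u),proj("scene",C+.051*u))
seat=np.array([.62,-.005,.058])
for th in(35,45,55):
    for s in(.055,):
        B=C-.069*u; g=B+s*u; zt=u*np.cos(np.radians(th))-UP*np.sin(np.radians(th)); 
        for sg in(1,-1):
            R=Rt(zt,sg*np.cross(UP,u)); q=arm.ik(g-.078*zt,R); print(th,sg,"grasp",None if q is None else np.round(q), arm.ik(g-.178*zt,R) is not None, arm.ik(g-.078*zt+.2*UP,R) is not None)
            for a in range(-120,121,30):
                h=hv(a); zf=-UP*np.cos(np.radians(th))+h*np.sin(np.radians(th)); G=seat+UP*(.12-s)
                # cup axis u -> -UP ; -UP comp sin -> h ; jaw: cross preserved
                yf=sg*np.cross(h,UP) # R maps u->-UP, UP->-h : cross(UP,u)->cross(-h,-UP)
                RR=Rt(zf,yf); ok=[arm.ik(G-.078*zf+k*UP,RR) is not None for k in(0,.12,.2)]+[arm.ik(G-.15*zf,RR) is not None]
                if ok[0]: print("  h",a,ok)
E
```

```text
peg tip (array([ 0.62537714, -0.00846063,  0.14396598]), np.float64(0.0004703722764946354)) [ 0.62449104 -0.00900353  0.15      ] [ 0.62835023 -0.00684745  0.15      ]
seat [ 0.62468621 -0.00990604  0.058     ] [ 0.62986531 -0.00494458  0.058     ]
cup (array([ 0.59713282, -0.31762521,  0.05248332]), np.float64(0.004058162408203187))
yaw -32.28591072415821 0.0984953828626542
[201.74627624 186.16429845] [170.88648243 197.69115065]
35 1 grasp [  4.  36.  13. 139. 167.  47. -98.] False True
  h -120 [True, True, True, True]
  h -90 [True, True, True, True]
  h -60 [True, True, False, True]
  h -30 [True, True, False, True]
  h 30 [True, True, True, True]
  h 60 [True, True, True, True]
  h 90 [True, True, True, True]
  h 120 [True, True, True, True]
35 -1 grasp [ 57.  44. -49. 136. 146.  58. 130.] False True
  h -120 [True, True, True, True]
  h -90 [True, True, True, True]
  h -60 [True, True, True, True]
  h -30 [True, True, True, True]
  h 0 [True, True, True, True]
  h 30 [True, True, True, True]
  h 60 [True, False, False, True]
  h 90 [True, True, True, True]
  h 120 [True, True, 
[... 604 characters left out ...]
e, True, True, True]
  h 120 [True, True, True, True]
55 1 grasp [ 33.  27. -17. 127. 119.  17. -37.] True True
  h -120 [True, True, True, True]
  h -90 [True, True, True, True]
  h -60 [True, True, True, True]
  h -30 [True, True, True, True]
  h 30 [True, False, False, True]
  h 60 [True, True, True, True]
  h 90 [True, True, True, True]
  h 120 [True, True, True, True]
55 -1 grasp [ 22.  27.  -4. 128. 130.  13. 128.] False True
  h -120 [True, True, True, True]
  h -90 [True, True, True, True]
  h -60 [True, True, True, True]
  h -30 [True, True, True, True]
  h 30 [True, False, False, True]
  h 60 [True, True, False, True]
  h 90 [True, True, True, True]
  h 120 [True, True, True, True]
```

```bash
cat >> h.py <<'E'
C=np.array([.598,-.3187,.052]); u=hv(-32); S=.055; TH=np.radians(45)
g=C+(S-.069)*u; zt=u*np.cos(TH)-UP*np.sin(TH); R0=Rt(zt,np.cross(UP,u))
seat=np.array([.626,-.0077,.058]); sw=np.array([.507,-.0226,0])
def st(): s=monitor.sense(); print(round(s["t"],2),"q",np.round(s["q"]),"p",np.round(s["tcp_pos"],4),"F",np.round(s["force"],1),"w",round(s["grip_width"],4)); return s
def snap(name,cropT=None,cropS=None):
    for n,c in(("top",cropT),("scene",cropS)):
        if c: x0,y0,x1,y1=c; im=get_image(n)[y0:y1,x0:x1]; cv2.imwrite(f"pics/{name}_{n}.png",cv2.resize(im,None,fx=3,fy=3,interpolation=2)[...,::-1])
E
python3 - <<'E'
from h import *
p=monitor.sense()["tcp_pos"]
arm.move_l([p[0],p[1],.45],speed=.25); st()
arm.command_gripper(.094)
pre=g-.078*zt
hi=pre-.02*zt+.2*UP
for k in(.3,.26,.2,.15):
    try: arm.goto(pre+k*UP,R0); break
    except arm.IKError as e: print(k,e)
st()
for off in(.08,.06,.1):
    try: arm.move_l(pre-off*zt,R0,speed=.2); break
    except arm.IKError as e: print(off,e)
st(); snap("pg",(260,110,420,260),(120,120,290,260))
E
```

```text
0.84 q [-84.  20.   5.  81.  -2.  80.  -4.] p [0.1779 0.6506 0.4493] F [ 0.2 -0.2 -1.4] w 0.0941
4.69 q [-44. -10.  57. 123.  50.  26.  34.] p [ 0.5396 -0.2817  0.4073] F [-0.3 -0.7  0.2] w 0.094
0.08 the arm cannot follow that straight line within its joint ranges
0.06 the arm cannot follow that straight line within its joint ranges
0.1 the arm cannot follow that straight line within its joint ranges
4.69 q [-44. -10.  57. 123.  50.  26.  34.] p [ 0.5396 -0.2817  0.4073] F [-0.3 -0.7  0.2] w 0.094
```

```bash
python3 - <<'E'
from h import *
f=lambda q: None if q is None else np.round(q).tolist()
for th in(45,50,55,60,65):
    t=np.radians(th); z=u*np.cos(t)-UP*np.sin(t)
    for sg in(1,-1):
        R=Rt(z,sg*np.cross(UP,u)); P=g-.078*z
        print(th,sg,*[f(arm.ik(P+o,R)) for o in(0*z,-.08*z,.15*UP,.28*UP)])
E
```

```text
45 1 [41.0, 31.0, -27.0, 132.0, 141.0, 34.0, -57.0] [39.0, 20.0, -27.0, 138.0, 136.0, 29.0, -57.0] [23.0, 11.0, -7.0, 130.0, 111.0, 13.0, -32.0] [-44.0, -7.0, 59.0, 125.0, 51.0, 22.0, 33.0]
45 -1 [41.0, 31.0, -27.0, 132.0, 141.0, 34.0, 123.0] [39.0, 20.0, -27.0, 138.0, 136.0, 29.0, 123.0] [13.0, 11.0, 4.0, 130.0, 116.0, 11.0, 143.0] [-21.0, -3.0, 37.0, 124.0, 42.0, 19.0, -140.0]
50 1 [41.0, 30.0, -27.0, 130.0, 130.0, 26.0, -46.0] [31.0, 17.0, -17.0, 135.0, 126.0, 18.0, -47.0] [23.0, 11.0, -6.0, 126.0, 70.0, 11.0, 10.0] [-53.0, -7.0, 68.0, 121.0, 37.0, 27.0, 47.0]
50 -1 [32.0, 28.0, -17.0, 130.0, 137.0, 23.0, 124.0] [12.0, 16.0, 4.0, 136.0, 140.0, 15.0, 116.0] None [-28.0, -2.0, 46.0, 121.0, 26.0, 24.0, -124.0]
55 1 [33.0, 27.0, -17.0, 127.0, 119.0, 17.0, -38.0] [23.0, 16.0, -7.0, 131.0, 98.0, 10.0, -20.0] [-10.0, 12.0, 32.0, 124.0, 4.0, 11.0, 74.0] [-59.0, -4.0, 78.0, 117.0, 22.0, 31.0, 62.0]
55 -1 [15.0, 27.0, 4.0, 128.0, 144.0, 11.0, 113.0] None [-29.0, 17.0, 57.0, 125.0, -40.0, 13.0, -64.0] [-30.0, 0.0, 50.0, 117.0, 14.0, 30.0, -113.0]
60 1 [33.0, 27.0, -17.0, 124.0, 88.0, 13.0, -6.0] [23.0, 16.0, -6.0, 127.0, 50.0, 12.0, 29.0] [-19.0, 15.0, 45.0, 121.0, -18.0, 19.0, 95.0] [-5.0, 3.0, 25.0, 112.0, 8.0, 36.0, 73.0]
60 -1 None [23.0, 16.0, -6.0, 127.0, 50.0, 12.0, -151.0] [-32.0, 22.0, 63.0, 122.0, -43.0, 23.0, -62.0] [-30.0, 3.0, 52.0, 113.0, 4.0, 36.0, -103.0]
65 1 [25.0, 27.0, -6.0, 121.0, 43.0, 12.0, 37.0] [-10.0, 20.0, 35.0, 124.0, -23.0, 16.0, 100.0] [-23.0, 19.0, 52.0, 117.0, -25.0, 28.0, 102.0] [-4.0, 6.0, 25.0, 108.0, 3.0, 43.0, 77.0]
65 -1 [-1.0, 29.0, 25.0, 122.0, -43.0, 9.0, -61.0] [-5.0, 19.0, 29.0, 124.0, -15.0, 15.0, -89.0] [-33.0, 26.0, 68.0, 118.0, -45.0, 33.0, -60.0] [-28.0, 7.0, 53.0, 109.0, -3.0, 42.0, -96.0]
```

```bash
python3 - <<'E'
from h import *
f=lambda q: None if q is None else np.round(q).tolist()
for th in(70,78):
    t=np.radians(th); z=u*np.cos(t)-UP*np.sin(t); P=g-.078*z
    for sg in(1,-1):
        R=Rt(z,sg*np.cross(UP,u)); print(th,sg,*[f(arm.ik(P+o,R)) for o in(0*z,.1*UP,.25*UP)])
        for a in(-120,-90,-60,-30,0,30,60,90,120):
            h=hv(a); zf=-UP*np.cos(t)+h*np.sin(t); G=seat+UP*(.12-S)-.078*zf; RR=Rt(zf,sg*np.cross(h,UP))
            print("  h",a,*[f(arm.ik(G+o,RR)) for o in(0*h,.13*UP)])
E
```

```text
70 1 [4.0, 29.0, 21.0, 118.0, -21.0, 16.0, 98.0] [-15.0, 24.0, 45.0, 116.0, -29.0, 30.0, 106.0] [7.0, 9.0, 15.0, 106.0, 2.0, 46.0, 79.0]
  h -120 [-46.0, 67.0, 43.0, 77.0, 11.0, 96.0, 140.0] [-53.0, 66.0, 61.0, 77.0, 7.0, 99.0, 155.0]
  h -90 [-64.0, 63.0, 50.0, 99.0, 21.0, 67.0, 144.0] [-64.0, 50.0, 49.0, 98.0, 30.0, 76.0, 147.0]
  h -60 [-73.0, 55.0, 47.0, 121.0, 54.0, 41.0, 124.0] [-75.0, 38.0, 49.0, 120.0, 57.0, 53.0, 134.0]
  h -30 [-28.0, 36.0, -6.0, 138.0, 114.0, 71.0, 97.0] [-81.0, 29.0, 58.0, 140.0, 111.0, 38.0, 102.0]
  h 0 None None
  h 30 [68.0, 53.0, -60.0, 135.0, 215.0, 31.0, 121.0] [68.0, 28.0, -59.0, 134.0, 235.0, 33.0, 80.0]
  h 60 [65.0, 54.0, -52.0, 115.0, -57.0, 37.0, 49.0] [70.0, 41.0, -58.0, 114.0, -56.0, 44.0, 36.0]
  h 90 [42.0, 52.0, -28.0, 94.0, -44.0, 74.0, 46.0] [48.0, 45.0, -38.0, 93.0, -42.0, 77.0, 34.0]
  h 120 [25.0, 59.0, -17.0, 73.0, -33.0, 101.0, 50.0] [31.0, 53.0, -28.0, 72.0, -32.0, 105.0, 39.0]
70 -1 [-3.0, 31.0, 30.0, 118.0, -37.0, 18.0, -67.0] [-20.0, 26.0, 51.0, 116.0, -36.0, 31.0, -68.0] [-26.0, 13.0, 55.0, 107.0, -13.0, 46.0, -88.0]
  h -120
[... 2030 characters left out ...]
19.0, 96.0, 46.0, 86.0, -57.0] [-45.0, 44.0, 17.0, 96.0, 50.0, 94.0, -51.0]
  h -60 [-49.0, 47.0, 12.0, 119.0, 74.0, 72.0, -73.0] [-45.0, 32.0, 8.0, 119.0, 75.0, 80.0, -60.0]
  h -30 [-4.0, 48.0, -35.0, 137.0, 120.0, 99.0, -76.0] [-34.0, 23.0, -2.0, 139.0, 110.0, 72.0, -73.0]
  h 0 None None
  h 30 [-21.0, 62.0, 46.0, 140.0, 218.0, 111.0, -115.0] [69.0, 36.0, -59.0, 136.0, 230.0, 40.0, -87.0]
  h 60 [71.0, 65.0, -59.0, 114.0, -51.0, 36.0, -131.0] [74.0, 51.0, -64.0, 115.0, -55.0, 42.0, -140.0]
  h 90 [35.0, 55.0, -17.0, 93.0, -54.0, 84.0, -126.0] [35.0, 44.0, -17.0, 93.0, -57.0, 89.0, -134.0]
  h 120 [14.0, 63.0, 4.0, 71.0, -49.0, 113.0, -120.0] [20.0, 54.0, -6.0, 72.0, -46.0, 115.0, -132.0]
```

```bash
sed -i 's/np.radians(45)/np.radians(70)/' h.py; python3 - <<'E'
from h import *
pre=g-.078*zt
arm.goto(pre+.25*UP,R0); st()
for off in(.08,.06,.1):
    try: arm.move_l(pre-off*zt,R0,speed=.2); break
    except arm.IKError as e: print(off,e)
st(); snap("pg",(260,110,420,260),(120,120,290,260))
E
python3 -c "
import cv2,numpy as np
a,b=cv2.imread('pics/pg_top.png'),cv2.imread('pics/pg_scene.png')
h=420;cv2.imwrite('pics/pg.png',cv2.resize(np.hstack([a[:420],b[:420]]),None,fx=.8,fy=.8))"
```

```text
6.13 q [  7.   9.  15. 106.   2.  46.  79.] p [ 0.5634 -0.2971  0.3755] F [0.1 0.7 1.3] w 0.0941
7.17 q [  9.  19.  13. 119.  -1.  23.  79.] p [ 0.5409 -0.2828  0.2015] F [-1.4 -0.2  0.4] w 0.0941
```

View pics/pg.png

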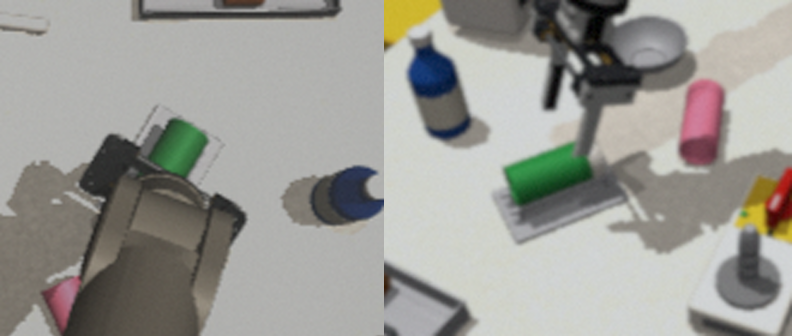

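The gripper straddles the cup symmetrically: the cup is at about (178,150) in the left half, with the fingers on both sides of it. Going in to grasp and lift.

```bash
python3 - <<'E'
from h import *
pre=g-.078*zt
print(arm.move_l(pre,R0,speed=.1,until_force=8)); st()
arm.command_gripper(.045,35); s=st()
arm.move_l(s["tcp_pos"]+.1*UP,speed=.15); st()
h=hv(90); zf=-UP*np.cos(TH)+h*np.sin(TH); RF=Rt(zf,np.cross(h,UP)); G=seat+UP*(.12-S)-.078*zf
for k in (.16,.13):
    try: arm.move_l(s["tcp_pos"]+np.array([-.03,.08,.24]),R0,speed=.2); arm.move_l(G+np.array([0,-.1,k]),RF,speed=.15); break
    except arm.IKError as e: print(k,e)
st(); snap("tr",(180,100,300,240),(200,120,340,280))
E
python3 -c "
import cv2,numpy as np
a,b=cv2.imread('pics/tr_top.png'),cv2.imread('pics/tr_scene.png')
cv2.imwrite('pics/tr.png',np.hstack([a[:420],b[:420]]))"
```

```text
False
8.22 q [ 12.  27.  10. 118.  -3.  16.  81.] p [ 0.5636 -0.2972  0.1258] F [ 0.6  0.8 -0.5] w 0.094
8.9 q [ 12.  28.  10. 118.  -3.  16.  81.] p [ 0.5638 -0.2968  0.1255] F [0.6 3.7 4.3] w 0.0561
9.72 q [ 10.  19.  13. 114.  -1.  28.  80.] p [ 0.5633 -0.2967  0.2246] F [-0.1  0.3 -1.6] w 0.0562
12.99 q [ 27.  41.   4.  86. -57. 101.  47.] p [ 0.6261 -0.181   0.3099] F [ 0.3  0.2 -0.8] w 0.0557
```

View pics/tr.png

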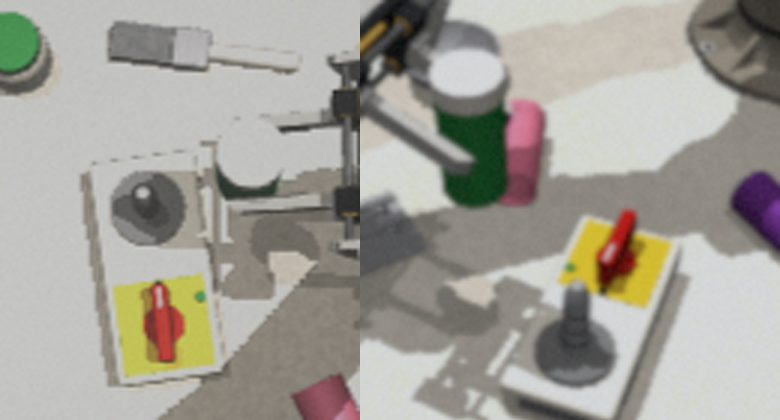

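```bash
python3 - <<'E'
from h import *
s=monitor.sense(); gp=s["tcp_pos"]+.078*s["tcp_rot"][:,2]; print("grasp",gp)
print("base seen",onplane("top",262.7,150,gp[2]+.055), "exp px",proj("top",gp+UP*.055),proj("scene",gp+.055*UP),"seen scene",200+(467-360)/3,120+72/3)
print("rim exp scene",proj("scene",gp-.065*UP))
print("seat px",proj("top",seat),proj("scene",seat),"tip",proj("top",seat+.092*UP),proj("scene",seat+.092*UP))
im=get_image("top"); h=cv2.cvtColor(im,cv2.COLOR_RGB2HSV)
m=np.zeros(h.shape[:2],np.uint8); m[138:168,250:276]=((h[138:168,250:276,2]>190)*255); print(blob(m))
E
```

```text
grasp [ 0.62607661 -0.10751521  0.28329809]
base seen [ 0.62788846 -0.10594968  0.33829809] exp px [263.35645695 150.72505291] [235.34491152 144.7693508 ] seen scene 235.66666666666666 144.0
rim exp scene [237.77635662 182.316768  ]
seat px [228.46759258 168.78179144] [271.45243383 235.71340373] tip [226.73474377 163.88027969] [272.32217562 214.2603554 ]
(array([262.74938575, 148.88615889]), ((262.5, 149.0), (22.0, 25.0), 90.0), 407.0)
```

The cup is upright with its white base on top at (262.7,150), within about 2 mm of where I expected it. Next: move over the peg, lower it with a force stop, release and back off.

```bash
python3 - <<'E'
from h import *
h=hv(90); zf=-UP*np.cos(TH)+h*np.sin(TH); RF=Rt(zf,np.cross(h,UP)); G=seat+UP*(.12-S)-.078*zf+np.array([0,-.0015,0])
arm.move_l(G+.13*UP,RF,speed=.12); st()
arm.move_l(G+.115*UP,RF,speed=.1); 
print(arm.move_l(G+.02*UP,RF,speed=.06,until_force=6)); st()
snap("lo",(180,110,300,200),(210,120,340,280))
print(arm.move_l(G-.008*UP,RF,speed=.02,until_force=4)); s=st(); print("dz to nominal",s["tcp_pos"][2]-G[2])
E
python3 -c "
import cv2,numpy as np
b=cv2.imread('pics/lo_scene.png');cv2.imwrite('pics/lo.png',b)"
```

```text
14.15 q [ 27.  39.  -5.  94. -58.  89.  47.] p [ 0.6261 -0.0833  0.2798] F [ 0.2 -0.5 -0.9] w 0.0558
False
16.18 q [ 27.  48.  -5.  95. -57.  84.  54.] p [ 0.6261 -0.0825  0.17  ] F [ 0.7  0.1 -0.9] w 0.0562
True
17.36 q [ 27.  50.  -6.  95. -57.  83.  56.] p [ 0.6259 -0.0821  0.146 ] F [-1.1 -0.5  5.5] w 0.0558
dz to nominal -0.0036545059578356465
```

View pics/lo.png

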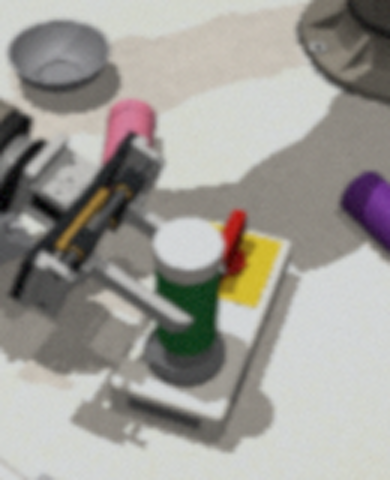

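The cup is over the peg, centred above the seat at about (187,360). Contact came 3.6 mm below nominal with +6 N, which fits the rim standing on the seat. Releasing.

```bash
python3 - <<'E'
from h import *
arm.command_gripper(.07); arm.command_gripper(.094); arm.dwell(.3); s=st()
zf=s["tcp_rot"][:,2]
arm.move_l(s["tcp_pos"]-.12*zf,speed=.15); p=monitor.sense()["tcp_pos"]; arm.move_l([p[0],p[1],.36],speed=.2); st()
# switch push pose: tool down, tool x along dryer x
a=np.degrees(np.arctan2(*(seat-sw)[[1,0]])); ex,ey=hv(a),hv(a+90); print("yaw",a)
for sg in(1,-1):
    R=Rt(-UP,sg*ey)
    for x,y,z in((-26,-32,.30),(-26,-32,.163),(-31,14,.163)):
        q=arm.ik(sw+x/1e3*ex+y/1e3*ey+z*UP,R); print(sg,None if q is None else np.round(q))
snap("re",(180,110,300,240),(210,150,340,280))
E
python3 -c "
import cv2,numpy as np
a,b=cv2.imread('pics/re_top.png'),cv2.imread('pics/re_scene.png')
cv2.imwrite('pics/re.png',np.hstack([a[:390],b[:390]]))"
```

```text
18.68 q [ 27.  50.  -5.  95. -57.  83.  56.] p [ 0.6256 -0.0824  0.1454] F [ 0.7 -0.8  0.3] w 0.0939
20.65 q [ 33.  39.  -3.  83. -55. 102.  41.] p [ 0.6254 -0.1939  0.3587] F [ 0.2  0.1 -0.8] w 0.0939
yaw 7.1368677872503214
1 [ 14.   8. -16. 115.   3.  58.  94.]
1 [ 10.  18. -12. 122.   6.  40.  91.]
1 [  5.  17. -13. 124.   6.  40.  85.]
-1 [ 12.   8. -14. 115.   2.  58. -86.]
-1 [ -7.  18.   7. 123.  -3.  39. -80.]
-1 [ -5.  17.  -1. 124.   0.  39. -90.]
```

View pics/re.png

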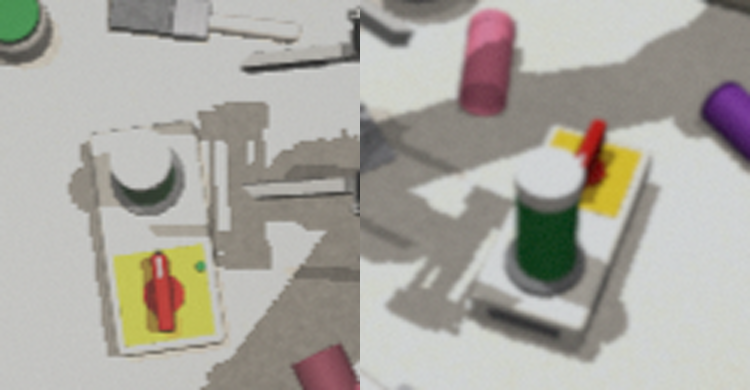

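The cup stands free on the seat (crop 148,185) and the pointer is still towards the peg. Next I'll push the switch clockwise with closed fingers on the end of the bar away from the peg, which keeps the gripper body clear of the cup.

```bash
python3 - <<'E'
from h import *
ex,ey=hv(7.14),hv(97.14); R=Rt(-UP,ey)
print(onplane("top",234.3,207.7,.085))
arm.command_gripper(0.0,10)
P=lambda x,y,z: sw+x*ex+y*ey+z*UP
arm.move_l([.47,-.2,.37],R,speed=.2); arm.move_l(P(-.028,-.036,.30),R,speed=.2)
print(arm.move_l(P(-.028,-.036,.164),R,speed=.12,until_force=8)); st()
f0=monitor.sense()["force"]
for ph in(0,15,30,45,60,68):
    t=np.radians(ph); uu=np.array([-np.cos(t),np.sin(t)]); n=np.array([np.sin(t),np.cos(t)])
    c=uu*.028-n*(.008+.008*np.sin(t)+.0125*np.cos(t))
    hit=arm.move_l(P(c[0],c[1],.164),R,speed=.05,until_force=15); s=monitor.sense(); print(ph,hit,np.round(s["force"],1),np.round(s["tcp_pos"]-P(c[0],c[1],.164),4))
    if hit: break
snap("sw",(180,110,300,240),(210,150,340,280))
E
python3 -c "
import cv2,numpy as np
a,b=cv2.imread('pics/sw_top.png'),cv2.imread('pics/sw_scene.png')
cv2.imwrite('pics/sw.png',np.hstack([a[:390],b[:390]]))"
```

```text
[ 0.50571496 -0.02510781  0.085     ]
False
26.52 q [ 16.  19. -19. 122.   9.  41.  88.] p [ 0.484  -0.0618  0.1646] F [0.6 0.1 0.2] w 0.0005
0 False [-0.2 -0.4 -0.3] [0.     0.0006 0.0002]
15 False [ 0.4 -1.3  0.9] [-0.      0.0001  0.0001]
30 False [-0.3 -1.2  0.6] [-0.0001  0.0001 -0.    ]
45 False [ 0.  -0.2 -0.1] [-0.      0.0002 -0.0001]
60 False [-3.4 -5.8  2.6] [-0.0006 -0.0006 -0.0003]
68 True [-4.8 -6.2  1.5] [-0.0033 -0.0044 -0.0013]
```

View pics/sw.png

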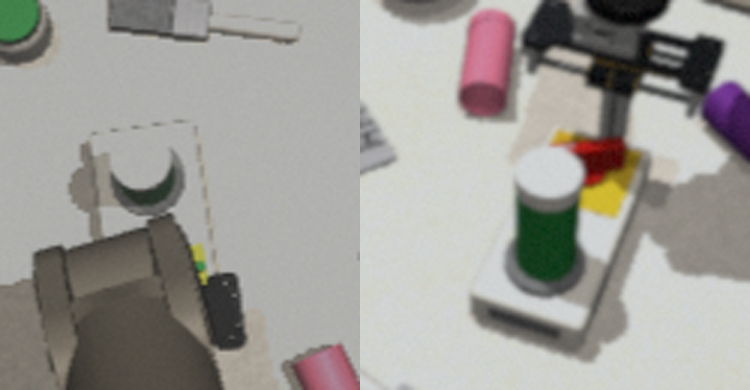

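The handle has turned to about 60° and hit the stop; the cup looks untouched. Backing off for a free view.

```bash
python3 - <<'E'
from h import *
ex,ey=hv(7.14),hv(97.14); s=monitor.sense()
p=s["tcp_pos"]-.012*ey-.006*ex; arm.move_l(p,speed=.05); arm.move_l(p+.2*UP,speed=.15); arm.move_l([.42,-.28,.4],speed=.2); st()
im=get_image("top"); rd=mask(im,(0,140,60),(10,255,255),(205,185,260,235))|mask(im,(170,140,60),(180,255,255),(205,185,260,235)); print(blob(rd))
snap("fin",(180,110,300,240),(210,150,340,280))
a,b=cv2.imread('pics/fin_top.png'),cv2.imread('pics/fin_scene.png'); cv2.imwrite('pics/fin.png',np.hstack([a[:390],b[:390]]))
full=np.hstack([im,get_image("scene")]); cv2.imwrite("pics/full.png",cv2.resize(full,(800,300))[...,::-1])
E
```

```text
32.01 q [ 32.   4.  -6. 106.   1.  70. 123.] p [ 0.4202 -0.2791  0.3999] F [0.2 0.7 0.6] w 0.0003
(array([232.65436242, 208.72371365]), ((234.25003051757812, 207.75003051757812), (12.727922439575195, 24.748737335205078), 45.0), 149.0)
```

View pics/fin.png

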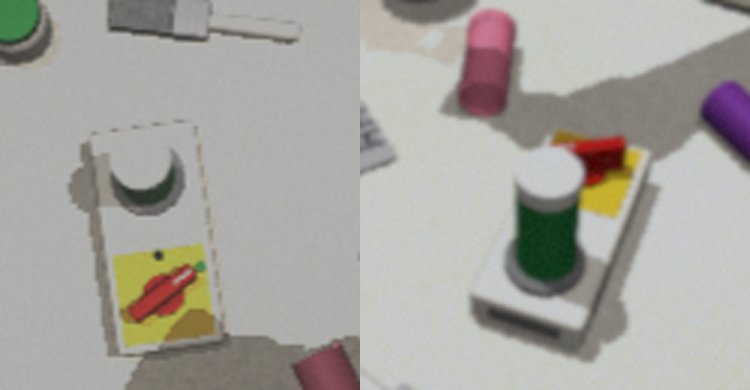

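View pics/full.png

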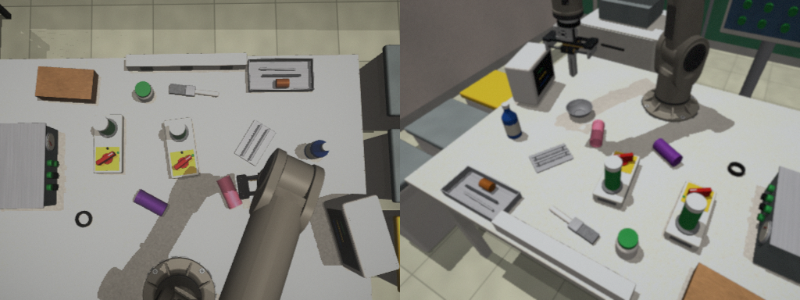

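The pointer is on the green dot, with the handle from (130,315) to (195,268), about 60° from the dryer's axis. The cup stands on the seat and everything else is in place.

```bash
python3 -c "
from plant import order
order.job_done()"
```

```text
the job is handed in; nothing more can be done
```

The green cup is mouth down on the peg of dryer_1 and that dryer's switch is on. I handed the job in soon after 32 s of the allowed 72; no verdict is reported.

- **Cup:** I gripped it by its sides in the cradle, turned it mouth down in the air and lowered it over the peg at 2 cm/s for the last part. It stopped on about 6 N of contact force, 3.6 mm below the height I expected, which I put down to a small error in where I gripped it. I then let go and backed off, with the switch still off.
- **Switch:** I pushed the end of the bar away from the peg with closed fingers until it hit the stop.
- **Last pictures:** The cup stands upright and free on the seat, and the pointer is on the green dot, about 60° round. dryer_2 and its cup, the spray, jar, bowl, brush and ring look unmoved. The arm is clear of everything.
- **What failed on the way:** My first tilted approach (45°) was refused because the arm could not follow that straight line, so I used a steeper 70° tilt. No later check failed or disagreed.

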